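Line up reagent jars by height at the pump

TASK

Line up the four olive reagent jars in order of height on the four round rubber pads of the white rail: the tallest on the pad next to the black pump head, then the next tallest, down to the shortest on the pad farthest from it. Stand each jar upright and centred on its pad, let go of it, and tip no jar over. Leave the wash bottle where it is.

Things in the scene. Friction and masses are not known exactly. Their poses are not given: they have to be found in the camera images.
- jar_a: reagent jar, shortest of the four: olive-brown straight round body, flat grey cap slightly narrower than the body; 66 mm tall over all, body diameter 58 mm (cap diameter 52 mm, the top 16 mm; the straight body reaches up to 44 mm), rigid, at most 0.3 kg. Stands upright on the bench at the start. Origin: centre of its underside, z up along its axis.
- jar_b: reagent jar, third tallest (second shortest) of the four: olive-brown straight round body, flat grey cap slightly narrower than the body; 86 mm tall over all, body diameter 46 mm (cap diameter 40 mm, the top 16 mm; the straight body reaches up to 64 mm), rigid, at most 0.3 kg. Stands upright on the bench at the start. Origin: centre of its underside, z up along its axis.
- jar_c: reagent jar, second tallest of the four: olive-brown straight round body, flat grey cap slightly narrower than the body; 108 mm tall over all, body diameter 52 mm (cap diameter 46 mm, the top 16 mm; the straight body reaches up to 86 mm), rigid, at most 0.3 kg. Stands upright on the bench at the start. Origin: centre of its underside, z up along its axis.
- jar_d: reagent jar, tallest of the four: olive-brown straight round body, flat grey cap slightly narrower than the body; 130 mm tall over all, body diameter 42 mm (cap diameter 36 mm, the top 16 mm; the straight body reaches up to 108 mm), rigid, at most 0.3 kg. Stands upright on the bench at the start. Origin: centre of its underside, z up along its axis.
- pad_a: one of four identical black round rubber pads, 92 mm apart in one straight row on a white fixed rail (75 x 500 mm, 12 mm high); which pad comes where in the row changes. Diameter 64 mm, 4 mm thick, fixed. Origin: centre of its underside, on the rail's top; its top face, where a jar stands, is 4 mm higher (16 mm above the bench). x across the row, y along it.
- pad_b: one of four identical black round rubber pads, 92 mm apart in one straight row on a white fixed rail (75 x 500 mm, 12 mm high); which pad comes where in the row changes. Diameter 64 mm, 4 mm thick, fixed. Origin: centre of its underside, on the rail's top; its top face, where a jar stands, is 4 mm higher (16 mm above the bench). x across the row, y along it.
- pad_c: one of four identical black round rubber pads, 92 mm apart in one straight row on a white fixed rail (75 x 500 mm, 12 mm high); which pad comes where in the row changes. Diameter 64 mm, 4 mm thick, fixed. Origin: centre of its underside, on the rail's top; its top face, where a jar stands, is 4 mm higher (16 mm above the bench). x across the row, y along it.
- pad_d: one of four identical black round rubber pads, 92 mm apart in one straight row on a white fixed rail (75 x 500 mm, 12 mm high); which pad comes where in the row changes. Diameter 64 mm, 4 mm thick, fixed. Origin: centre of its underside, on the rail's top; its top face, where a jar stands, is 4 mm higher (16 mm above the bench). x across the row, y along it.
- pump: pump head: black block, 56 mm across the row x 46 mm along it x 34 mm, with a blue round cover (44 mm high in all), fixed on the rail in line with the pads, 79 mm from the nearest pad's centre, at either end of the row (a flat grey block, 56 x 30 x 12 mm, is at the other end). Origin: centre of its underside, on the rail's top.
- wash_bottle: bystander, to be left alone: white wash bottle with red cap and thin bent spout, 64 mm wide, 165 mm tall, loose, off to the left of the rail. Origin: centre of its underside.
Not all that is in view belongs to the job. Leave any red look-alike of the jar_a alone.

How it is judged:
At the end, for the whole second after the job is handed in: Counting from the pump head, the pads carry the tallest, second tallest, third tallest and shortest jar; each jar stands within 13 mm of its pad's centre, upright within 4 degrees, with its underside on the pad, released and at rest ((horizontal distance between jar_d and pad_a below 0.013 m or horizontal distance between jar_d and pad_b below 0.013 m or horizontal distance between jar_d and pad_c below 0.013 m or horizontal distance between jar_d and pad_d below 0.013 m) and horizontal distance between jar_d and pump between 0.049 and 0.109 m and z of jar_d in the frame of pad_a between 0.001 and 0.008 m and angle between each of jar_d, jar_c, jar_b, jar_a's own z axis and vertical below 0.07 rad and linear speed of each of jar_d, jar_c, jar_b, jar_a below 0.015 m/s and angular speed of each of jar_d, jar_c, jar_b, jar_a below 0.15 rad/s and (horizontal distance between jar_c and pad_a below 0.013 m or horizontal distance between jar_c and pad_b below 0.013 m or horizontal distance between jar_c and pad_c below 0.013 m or horizontal distance between jar_c and pad_d below 0.013 m) and horizontal distance between jar_c and pump between 0.141 and 0.201 m and z of jar_c in the frame of pad_a between 0.001 and 0.008 m and (horizontal distance between jar_b and pad_a below 0.013 m or horizontal distance between jar_b and pad_b below 0.013 m or horizontal distance between jar_b and pad_c below 0.013 m or horizontal distance between jar_b and pad_d below 0.013 m) and horizontal distance between jar_b and pump between 0.233 and 0.293 m and z of jar_b in the frame of pad_a between 0.001 and 0.008 m and (horizontal distance between jar_a and pad_a below 0.013 m or horizontal distance between jar_a and pad_b below 0.013 m or horizontal distance between jar_a and pad_c below 0.013 m or horizontal distance between jar_a and pad_d below 0.013 m) and horizontal distance between jar_a and pump between 0.325 and 0.385 m and z of jar_a in the frame of pad_a between 0.001 and 0.008 m); the robot touches nothing.
It fails at once if a jar tipped over (more than 40 degrees) (angle between any of jar_a, jar_b, jar_c, jar_d's own z axis and vertical above 0.7 rad).
It fails at once if the wash bottle disturbed (moved more than 25 mm) (distance of wash_bottle from where it was at the start of the episode above 0.025 m).
It also fails if it takes over 104 s, if anything falls off the work surface, if the arm or the gripper's body presses on something with over 40 N, if the wrist force passes 120 N, or if a joint passes its speed limit or range.

ROBOT

A 6-joint arm with a two-finger parallel gripper is mounted at the origin on the work surface. World frame = base frame: x ahead of the robot, y to its left, z up, the work surface at z = 0. Lengths are in m, angles in rad, forces in N, time in s.
With the tool pointing down it reaches from about 0.375 to 0.9 m from the base axis. Payload 3.1 kg.
Tool frame: the origin (TCP) lies between the finger pads; the fingertips stand robot.finger_overhang ahead of it and the grasp point (between the pads) lies 3 mm ahead of it (robot.finger_overhang is the distance from the TCP to the fingertips, in m); z points along the fingers, y is the line along which they close (so a half turn about z gives the same grasp; the last joint's range is limited). The gripper opens to 87 mm and grips with 3 to 60 N. Pads are 19 mm wide; open, the fingers measure 117 mm over their backs; the gripper's body (75 mm by 190 mm) begins 51 mm behind the grasp point.
Start: joints at [0.99, 0.527, 1.433, -0, 1.181, -0.178], TCP at [0.245, 0.575, 0.245] pointing down, gripper open.
Joint ranges: [-3.08, 3.08], [-0.75, 2.2], [0.22, 2.44], [-1.43, 4.57], [0, 2.65], [-2.85, 2.85]. Speed limits (rad/s): [2.79, 2.79, 3.14, 3.14, 3.14, 3.14].

INTERFACE

Orientations are given as a unit quaternion [x, y, z, w].
In Python, from rig import get_obs, vision, hand_in, nets, robot gives the robot as it stands.
- The arm moves only by the tool apply_moves, never from a script. Its argument "series" is a list of rows, each an object with "offset": the shift along the world's x, y, z in cm, a list of three; "rot": the turn, a rotation vector about the world's x, y, z in degrees, a list of three. A call has 1 to 20 rows; each row is the pose to reach, as a shift and turn from the pose commanded when the call began; what a row does not reach only later rows make up. A row lasts 1/10 s, in which the tool goes at most 50 mm and 8.59 degrees, less where a joint would pass 70% of its speed; a pose out of reach is approached as far as the arm can. A call with a gripper value outside its range is refused whole. "hand" is the opening, from 0 (shut) to 1 (fully open), set as the call begins (left out, the last holds). The fingers move at their own pace and stop on an object; "newtons" is the grip in N (left out, the last holds). Time passes only in rows, so rows that repeat a pose let the fingers close. It gives the time, the measured TCP pose, the force, the opening and the grip force at its end, in the units of the state.
- get_obs(): the state, without advancing time (a new reading comes with each control period).
- vision.camera(name): name is "scene" or "top" or "wrist"; returns the picture (384x512x3 uint8, red, green, blue); there is no depth.
- vision.calibration(name): a dict with "K" (3x3 intrinsics, pixels), "R" (3x3) and "t" (3): a world point X has camera coordinates R X + t. Camera axes: x right, y down, z forward; pixel columns grow to the right and rows downward; lengths in m; the calibration is good to about 2 mm. A picture is of the moment at which its call begins: read the wrist's pose just before it. calibration takes no time and is no camera call; for the wrist camera it gives the pose at the moment of the call.
- hand_in(): hands the job in; it is judged then, once.
Trained networks look in the newest picture that a camera, given by its name, has taken for a name from the list of things; names that differ only in an ending like _2 or _b are one class to them, and where a whole thing is asked for, a point or a joint stands for the part that bears it (a point fixed in the world has none). Each returns a list of dicts, best first, with "conf" (0 to 1); they miss things now and then, are a little off and sometimes report something else, mostly with a low value. They report only what shows in the picture. A call takes as long as a camera call. They do not tell look-alikes from the thing itself.
- nets.search_frame(camera, query): "centre" ([x, y, z] in m, in world coordinates, good to about 4 mm: the middle of the surface that is visible of it).
- nets.spot_point(camera, query): "centre" ([x, y, z] in m, in world coordinates, good to about 4 mm: a listed point, or the origin of a listed thing).
The state is a dict: "time": time; "q": joint angles; "joint_velocities": joint speeds; "joint_torque": joint torques, N m; "position": TCP position; "tool_rot": TCP orientation; "ft_force": force on the tool from outside, world axes, zero at the start; "moment": the same for the moment, N m; "grip_width": finger opening in m; "grip_force": force on a finger pad.
Only numpy, scipy, OpenCV 4.12 (cv2) and the standard library are available. Lean on these libraries where they do the work, as an engineer would, in place of code of your own. Each camera call takes 0.05 s, during which the arm holds its last target. There are 200 camera calls.

## Working session

There is one attempt and no reset: what is moved stays moved. The work goes in short steps, Python scripts to look and compute and a tool call to move; the robot and the scene stay as the last step left them, time stands still between calls to the robot, and variables do not carry over. Pictures are saved under pics/ and viewed, at most 14 in all, crops included, and the job is handed in when it is done.

Besides the shell and the picture viewer there is one more tool, called after ">>>" in YAML: its name, and indented under it one key for each argument. apply_moves: Moves the arm, as the interface text tells. Its arguments: {"type":"object","properties":{"series":{"type":"array"},"hand":{"type":"number"},"newtons":{"type":"number"}},"required":["series"]}

```bash
mkdir -p pics
python3 - <<'E'
from rig import get_obs, vision, nets, robot
import cv2
s=get_obs();print(s['time'],s['position'],s['tool_rot'],s['grip_width'],robot.finger_overhang)
for c in ('top','scene'):
    im=vision.camera(c);cv2.imwrite(f'pics/{c}0.png',im[:,:,::-1])
    k=vision.calibration(c);print(c,k['K'],k['R'],k['t'])
    for n in ['jar_a','jar_b','jar_c','jar_d','pad_a','pump','wash_bottle']:
        print(n,[([round(v,3) for v in d['centre']],round(d['conf'],2)) for d in nets.spot_point(c,n)])
E
```

```text
0.0 [0.24456527 0.5743932  0.24354788] [ 2.00029217e-01  9.79789295e-01 -1.03769740e-03 -4.15489452e-04] 0.0871274296924571 0.022
top [[451.61644567   0.         249.25764928]
 [  0.         451.61644567 190.58419585]
 [  0.           0.           1.        ]] [[-0.01323577 -0.99990541 -0.00373902]
 [-0.98500216  0.01368166 -0.17199871]
 [ 0.1720336   0.00140641 -0.98509008]] [0.05617914 0.5616237  1.14016808]
jar_a [([0.418, -0.217, -0.001], 0.85), ([0.457, 0.339, 0.002], 0.74), ([0.437, -0.321, -0.002], 0.61), ([0.584, 0.022, 0.016], 0.58), ([0.421, 0.091, 0.001], 0.52)]
jar_b [([0.418, -0.217, -0.001], 0.85), ([0.457, 0.339, 0.002], 0.74), ([0.437, -0.321, -0.002], 0.61), ([0.584, 0.022, 0.016], 0.58), ([0.421, 0.091, 0.001], 0.52)]
jar_c [([0.418, -0.217, -0.001], 0.85), ([0.457, 0.339, 0.002], 0.74), ([0.437, -0.321, -0.002], 0.61), ([0.584, 0.022, 0.016], 0.58), ([0.421, 0.091, 0.001], 0.52)]
jar_d [([0.418, -0.217, -0.001], 0.85), ([0.457, 0.339, 0.002], 0.74), ([0.437, -0.321, -0.002], 0.61), ([0.584, 0.022, 0.016], 0.58), ([0.421, 0.091, 0.001], 0.52)]
pad_a [([0.564, 0.107,
[... 740 characters left out ...]
), ([0.424, -0.222, -0.001], 0.66), ([0.464, -0.127, 0.0], 0.64)]
jar_c [([0.44, -0.33, -0.001], 0.92), ([0.451, 0.342, 0.003], 0.73), ([0.413, 0.089, -0.001], 0.67), ([0.424, -0.222, -0.001], 0.66), ([0.464, -0.127, 0.0], 0.64)]
jar_d [([0.44, -0.33, -0.001], 0.92), ([0.451, 0.342, 0.003], 0.73), ([0.413, 0.089, -0.001], 0.67), ([0.424, -0.222, -0.001], 0.66), ([0.464, -0.127, 0.0], 0.64)]
pad_a [([0.593, -0.071, 0.011], 0.75), ([0.587, 0.021, 0.007], 0.56), ([0.606, -0.162, 0.013], 0.56), ([0.57, 0.114, 0.012], 0.53)]
pump [([0.62, -0.243, 0.014], 0.73), ([0.668, 0.43, 0.002], 0.28)]
wash_bottle [([0.668, 0.427, 0.002], 0.63), ([0.585, 0.026, 0.011], 0.35), ([0.465, -0.129, -0.002], 0.34)]
```

View pics/top0.png

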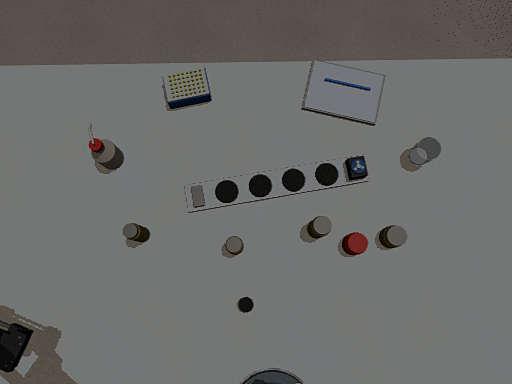

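View pics/scene0.png

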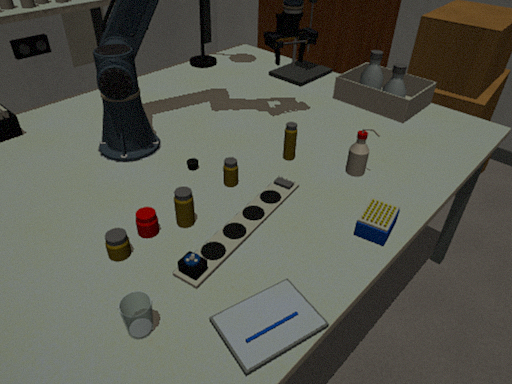

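The scene view shows jar_d at pixel (291,140), jar_b at (231,172), jar_c at (185,207) and jar_a at (118,245). The red decoy is at (147,222) and the pump at (192,264). In the top view, the pads are at (227,191), (260,185), (293,180) and (327,174), with the pump at (357,168) on the right. I'll refine these with the calibration and check them with overlays.

```bash
cat > h.py <<'E'
import numpy as np, cv2
JAR={'a':(.066,.058,.052),'b':(.086,.046,.040),'c':(.108,.052,.046),'d':(.130,.042,.036)}
def proj(k,P): 
    p=(k['R']@np.atleast_2d(P).T).T+k['t']; p=p@k['K'].T; return p[:,:2]/p[:,2:]
def ray(k,uv,z):
    C=-k['R'].T@k['t']; d=k['R'].T@np.linalg.inv(k['K'])@[*uv,1]; return C+d*(z-C[2])/d[2]
def circ(x,y,z,d):
    a=np.linspace(0,2*np.pi,40); return np.c_[x+d/2*np.cos(a),y+d/2*np.sin(a),0*a+z]
def sil(k,x,y,j,z0=0):
    h,D,dc=JAR[j]; P=np.r_[circ(x,y,z0,D),circ(x,y,z0+h-.022,D),circ(x,y,z0+h-.016,dc),circ(x,y,z0+h,dc)]
    return cv2.convexHull(proj(k,P).astype(np.float32))[:,0]
E
python3 - <<'E'
from h import *
from rig import vision
pads=[(.607,-.161),(.595,-.072),(.586,.0215),(.567,.11)]
jars={'a':(.438,-.325),'b':(.415,.09),'c':(.464,-.128),'d':(.454,.34)}
ims={c:cv2.imread(f'pics/{c}0.png') for c in('top','scene')}
R={}
for c,im in ims.items():
    k=vision.calibration(c); g=im.max(2)
    o=[]
    for p in pads:
        u=proj(k,[*p,.016])[0]; m=np.zeros_like(g); cv2.circle(m,tuple(int(v) for v in u),16,255,-1)
        n,l,st,ce=cv2.connectedComponentsWithStats(((g<45)&(m>0)).astype(np.uint8))
        i=1+np.argmax(st[1:,4]); o.append(ray(k,ce[i],.016)[:2])
    o=np.array(o);R[c]=o; print(c,o.round(4).tolist(),np.linalg.norm(np.diff(o,axis=0),axis=1).round(4))
tiles=[]
for j,(x,y) in jars.items():
    row=[]
    for c,im in ims.items():
        k=vision.calibration(c); s=sil(k,x,y,j); m=s.mean(0).astype(int)
        cr=im[m[1]-30:m[1]+30,m[0]-30:m[0]+30]; cr=np.clip(cv2.resize(cr,None,fx=4.5,fy=4.5,interpolation=cv2.INTER_CUBIC).astype(float)*1.5,0,255).astype(np.uint8)
        q=((s-m+30.5)*4.5).astype(np.int32); cv2.polylines(cr,[q],True,(255,0,255),1)
        t=((proj(k,circ(x,y,JAR[j][0],JAR[j][2]))-m+30.5)*4.5).astype(np.int32); cv2.polylines(cr,[t],True,(0,255,0),1)
        row.append(cr)
    tiles.append(np.vstack(row))
im=np.hstack(tiles);print(im.shape)
cv2.imwrite('pics/ov.png',cv2.resize(im,None,fx=.74,fy=.74,interpolation=cv2.INTER_AREA))
E
```

```text
top [[0.6112, -0.1613], [0.5963, -0.0706], [0.582, 0.0199], [0.5674, 0.111]] [0.0919 0.0916 0.0922]
scene [[0.6145, -0.1638], [0.6002, -0.0731], [0.5856, 0.0174], [0.5712, 0.1076]] [0.0918 0.0916 0.0914]
(540, 1080, 3)
```

View pics/ov.png

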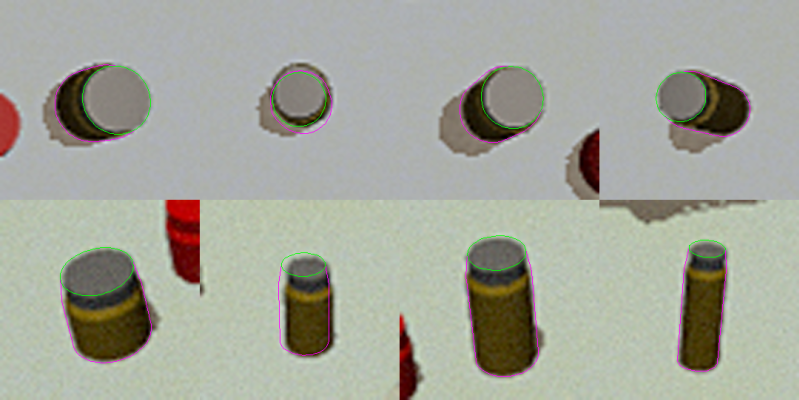

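Identities are confirmed: the outlines fit within about 1 mm, except jar_b, which I corrected to (0.419, 0.092). The gaps between pads measure 92 mm, as they should. I start with jar_d.

>>> apply_moves:
  series:
    - {"offset":[2.1,-2.4,0.1],"rot":[0,0,-5.8]}
    - {"offset":[5,-6,0.1],"rot":[0,0,-13]}
    - {"offset":[8,-9,0.2],"rot":[0,0,-21]}
    - {"offset":[11,-12.5,0.3],"rot":[0,0,-29]}
    - {"offset":[14,-16,0.4],"rot":[0,0,-37]}
    - {"offset":[17,-19.5,0.5],"rot":[0,0,-45]}
    - {"offset":[19.5,-22,0.5],"rot":[0,0,-52]}
    - {"offset":[20.9,-23.5,0.5],"rot":[0,0,-57.8]}
    - {"offset":[20.9,-23.5,0.5],"rot":[0,0,-57.8]}
    - {"offset":[20.9,-23.5,0.5],"rot":[0,0,-57.8]}
    - {"offset":[20.9,-23.5,0.5],"rot":[0,0,-57.8]}
  hand: 1

```text
time: 1.9
position: [0.4531, 0.3406, 0.2495]
tool_rot: [0.648, 0.762, -0.0, -0.0]
ft_force: [-0.1, 0.7, -0.6]
grip_width: 0.0866
grip_force: 0.0
```

Run:
```python
from rig import get_obs, vision
import cv2
s=get_obs();print(s['time'],s['position'],s['tool_rot'],s['q'])
cv2.imwrite('pics/w1.png',vision.camera('wrist')[:,:,::-1])
```

```text
1.9 [0.4530789  0.3406221  0.24950286] [ 6.47912382e-01  7.61714790e-01 -1.55160652e-04 -3.15070246e-04] [4.47321946e-01 4.43383001e-01 1.57498045e+00 4.98566371e-04
 1.12376893e+00 2.85991180e-01]
```

View pics/w1.png

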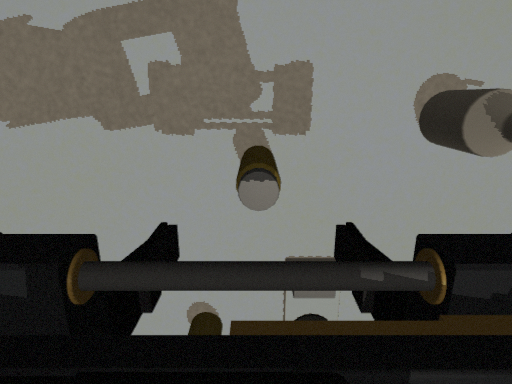

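The wrist view has jar_d at (259,180), centred between the fingers. I descend to it.

>>> apply_moves:
  series:
    - {"offset":[0,0,-3]}
    - {"offset":[0,0,-7]}
    - {"offset":[0,0,-11]}
    - {"offset":[0,0,-14]}
    - {"offset":[0,0,-15.7]}
    - {"offset":[0,0,-15.7]}
    - {"offset":[0,0,-15.7]}

```text
schema error: expected keys offset, rot
```

>>> apply_moves:
  series:
    - {"offset":[0,0,0]}
    - {"offset":[0,0,0]}
    - {"offset":[0,0,0]}
    - {"offset":[0,0,0]}
    - {"offset":[0,0,0]}
    - {"offset":[0,0,0]}
    - {"offset":[0,0,0]}
    - {"offset":[0,0,0]}
  hand: 0
  newtons: 20

```text
schema error: expected keys offset, rot
```

>>> apply_moves:
  series:
    - {"offset":[0,0,-3],"rot":[0,0,0]}
    - {"offset":[0,0,-7],"rot":[0,0,0]}
    - {"offset":[0,0,-11],"rot":[0,0,0]}
    - {"offset":[0,0,-14],"rot":[0,0,0]}
    - {"offset":[0,0,-15.7],"rot":[0,0,0]}
    - {"offset":[0,0,-15.7],"rot":[0,0,0]}
    - {"offset":[0,0,-15.7],"rot":[0,0,0]}

```text
time: 2.65
position: [0.4536, 0.3408, 0.0927]
tool_rot: [0.648, 0.762, -0.0, -0.0]
ft_force: [-0.3, 0.3, 1.1]
grip_width: 0.0869
grip_force: 0.0
```

>>> apply_moves:
  series:
    - {"offset":[0,0,0],"rot":[0,0,0]}
    - {"offset":[0,0,0],"rot":[0,0,0]}
    - {"offset":[0,0,0],"rot":[0,0,0]}
    - {"offset":[0,0,0],"rot":[0,0,0]}
    - {"offset":[0,0,0],"rot":[0,0,0]}
    - {"offset":[0,0,0],"rot":[0,0,0]}
    - {"offset":[0,0,0],"rot":[0,0,0]}
    - {"offset":[0,0,0],"rot":[0,0,0]}
  hand: 0
  newtons: 20

```text
time: 3.45
position: [0.4542, 0.34, 0.0926]
tool_rot: [0.649, 0.761, 0.0, 0.0]
ft_force: [0.5, -0.5, 2.0]
grip_width: 0.0413
grip_force: 20.0
```

>>> apply_moves:
  series:
    - {"offset":[0,0,1.5],"rot":[0,0,0]}
    - {"offset":[0,0,4],"rot":[0,0,0]}
    - {"offset":[0,0,7],"rot":[0,0,0]}
    - {"offset":[0.3,-1,10],"rot":[0,0,0]}
    - {"offset":[1,-3.5,11.5],"rot":[0,0,0]}
    - {"offset":[2.1,-7,12],"rot":[0,0,0]}
    - {"offset":[3.4,-11,12],"rot":[0,0,0]}
    - {"offset":[4.8,-15,12],"rot":[0,0,0]}
    - {"offset":[6.1,-19,12],"rot":[0,0,0]}
    - {"offset":[7.4,-23,12],"rot":[0,0,0]}
    - {"offset":[8.7,-27,12],"rot":[0,0,0]}
    - {"offset":[10,-31,12],"rot":[0,0,0]}
    - {"offset":[11.3,-35,12],"rot":[0,0,0]}
    - {"offset":[12.6,-39,12],"rot":[0,0,0]}
    - {"offset":[13.8,-43,12],"rot":[0,0,0]}
    - {"offset":[14.8,-46.5,11],"rot":[0,0,0]}
    - {"offset":[15.5,-49,9],"rot":[0,0,0]}
    - {"offset":[15.9,-50.3,7],"rot":[0,0,0]}
    - {"offset":[15.9,-50.3,6],"rot":[0,0,0]}
    - {"offset":[15.9,-50.3,6],"rot":[0,0,0]}

```text
time: 5.45
position: [0.6108, -0.1619, 0.15]
tool_rot: [0.649, 0.761, -0.001, -0.003]
ft_force: [-0.4, 1.0, -1.9]
grip_width: 0.0413
grip_force: 20.0
```

```bash
cat >> h.py <<'E'
def look(j,x,y,z0,name):
    from rig import vision
    row=[]
    for c in('top','scene'):
        im=vision.camera(c)[:,:,::-1]; k=vision.calibration(c); s=sil(k,x,y,j,z0); m=s.mean(0).astype(int); S=6
        cr=im[m[1]-40:m[1]+40,m[0]-33:m[0]+33]; cr=np.clip(cv2.resize(cr,None,fx=S,fy=S,interpolation=cv2.INTER_CUBIC).astype(float)*1.5,0,255).astype(np.uint8)
        f=lambda p:((p-m+[33.5,40.5])*S).astype(np.int32)
        cv2.polylines(cr,[f(s)],True,(255,0,255),1)
        cv2.polylines(cr,[f(proj(k,circ(x,y,z0+JAR[j][0],JAR[j][2])))],True,(0,255,0),1)
        cv2.polylines(cr,[f(proj(k,circ(x,y,.016,.064)))],True,(0,255,255),1)
        row.append(cr)
    cv2.imwrite(name,np.hstack(row))
E
python3 - <<'E'
from h import *
from rig import get_obs
s=get_obs();print(s['time'],s['position'],s['tool_rot'],s['grip_width'])
p=s['position'];look('d',p[0],p[1],p[2]-.093,'pics/d1.png')
E
```

```text
5.45 [ 0.61084957 -0.16191965  0.15002902] [ 6.48895814e-01  7.60870070e-01 -6.60474502e-04 -3.24399758e-03] 0.041320482904472454
```

View pics/d1.png

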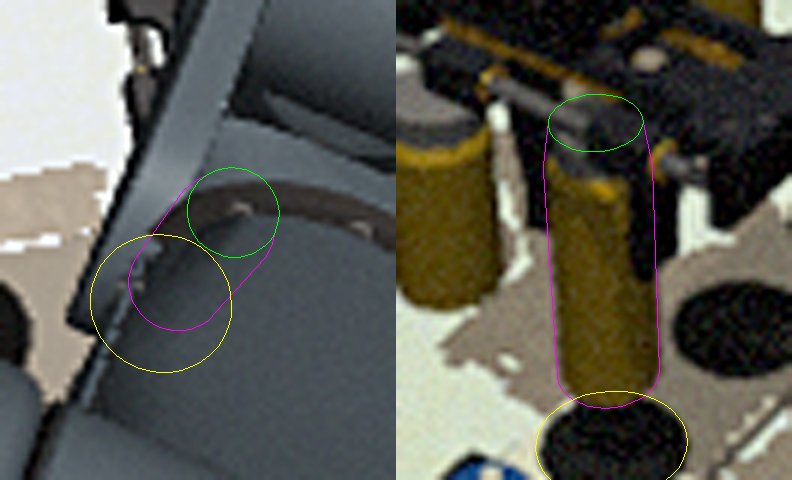

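The scene view shows jar_d upright in the hand, matching the predicted outline, directly above its pad. I lower it and release.

>>> apply_moves:
  series:
    - {"offset":[0,0,-1.5],"rot":[0,0,0]}
    - {"offset":[0,0,-2.8],"rot":[0,0,0]}
    - {"offset":[0,0,-3.7],"rot":[0,0,0]}
    - {"offset":[0,0,-4.2],"rot":[0,0,0]}
    - {"offset":[0,0,-4.3],"rot":[0,0,0]}
    - {"offset":[0,0,-4.3],"rot":[0,0,0]}
    - {"offset":[0,0,-4.3],"rot":[0,0,0]}
    - {"offset":[0,0,-4.3],"rot":[0,0,0]}

```text
time: 6.35
position: [0.6132, -0.1632, 0.1099]
tool_rot: [0.649, 0.761, 0.0, 0.0]
ft_force: [-0.3, 0.6, -2.5]
grip_width: 0.0415
grip_force: 19.9
```

>>> apply_moves:
  series:
    - {"offset":[0,0,-0.1],"rot":[0,0,0]}
    - {"offset":[0,0,-0.1],"rot":[0,0,0]}
    - {"offset":[0,0,-0.1],"rot":[0,0,0]}

```text
time: 6.65
position: [0.613, -0.1631, 0.1087]
tool_rot: [0.649, 0.761, 0.0, 0.0]
ft_force: [0.3, 0.3, -1.7]
grip_width: 0.0414
grip_force: 19.9
```

>>> apply_moves:
  series:
    - {"offset":[0,0,0],"rot":[0,0,0]}
    - {"offset":[0,0,0],"rot":[0,0,0]}
    - {"offset":[0,0,0],"rot":[0,0,0]}
    - {"offset":[0,0,0],"rot":[0,0,0]}
    - {"offset":[0,0,0],"rot":[0,0,0]}
    - {"offset":[0,0,0],"rot":[0,0,0]}
    - {"offset":[0,0,2],"rot":[0,0,0]}
    - {"offset":[0,0,5],"rot":[0,0,0]}
    - {"offset":[0,0,8],"rot":[0,0,0]}
    - {"offset":[0,0,11],"rot":[0,0,0]}
    - {"offset":[0,0,13],"rot":[0,0,0]}
    - {"offset":[0,0,14],"rot":[0,0,0]}
    - {"offset":[0,0,14],"rot":[0,0,0]}
  hand: 1

```text
time: 7.95
position: [0.6136, -0.1633, 0.25]
tool_rot: [0.649, 0.761, 0.0, 0.002]
ft_force: [0.2, -0.3, -0.4]
grip_width: 0.0873
grip_force: 0.0
```

>>> apply_moves:
  series:
    - {"offset":[-2,0.5,0],"rot":[0,0,0]}
    - {"offset":[-5,1.2,0],"rot":[0,0,0]}
    - {"offset":[-9,2.2,0],"rot":[0,0,0]}
    - {"offset":[-12.5,3,0],"rot":[0,0,0]}
    - {"offset":[-14.5,3.4,0],"rot":[0,0,0]}
    - {"offset":[-14.9,3.5,0],"rot":[0,0,0]}
    - {"offset":[-14.9,3.5,0],"rot":[0,0,0]}
    - {"offset":[-14.9,3.5,0],"rot":[0,0,0]}
    - {"offset":[-14.9,3.5,-2],"rot":[0,0,0]}
    - {"offset":[-14.9,3.5,-5],"rot":[0,0,0]}
    - {"offset":[-14.9,3.5,-9],"rot":[0,0,0]}
    - {"offset":[-14.9,3.5,-13],"rot":[0,0,0]}
    - {"offset":[-14.9,3.5,-16],"rot":[0,0,0]}
    - {"offset":[-14.9,3.5,-17.5],"rot":[0,0,0]}
    - {"offset":[-14.9,3.5,-18],"rot":[0,0,0]}
    - {"offset":[-14.9,3.5,-18],"rot":[0,0,0]}
    - {"offset":[-14.9,3.5,-18],"rot":[0,0,0]}

```text
time: 9.65
position: [0.465, -0.1285, 0.069]
tool_rot: [0.649, 0.761, 0.0, 0.001]
ft_force: [-0.6, 0.1, 0.7]
grip_width: 0.0868
grip_force: 0.0
```

>>> apply_moves:
  series:
    - {"offset":[0,0,0],"rot":[0,0,0]}
    - {"offset":[0,0,0],"rot":[0,0,0]}
    - {"offset":[0,0,0],"rot":[0,0,0]}
    - {"offset":[0,0,0],"rot":[0,0,0]}
    - {"offset":[0,0,0],"rot":[0,0,0]}
    - {"offset":[0,0,0],"rot":[0,0,0]}
    - {"offset":[0,0,0],"rot":[0,0,0]}
    - {"offset":[0,0,0],"rot":[0,0,0]}
  hand: 0

```text
time: 10.45
position: [0.4638, -0.128, 0.0687]
tool_rot: [0.649, 0.761, -0.0, -0.0]
ft_force: [-0.9, -0.2, 2.6]
grip_width: 0.051
grip_force: 20.0
```

>>> apply_moves:
  series:
    - {"offset":[0,0,1.5],"rot":[0,0,0]}
    - {"offset":[0,0,4],"rot":[0,0,0]}
    - {"offset":[0,0,7],"rot":[0,0,0]}
    - {"offset":[0,0,10],"rot":[0,0,0]}
    - {"offset":[1.5,0.6,12],"rot":[0,0,0]}
    - {"offset":[4,1.7,12],"rot":[0,0,0]}
    - {"offset":[7,2.9,12],"rot":[0,0,0]}
    - {"offset":[10,4.2,12],"rot":[0,0,0]}
    - {"offset":[12.5,5.2,12],"rot":[0,0,0]}
    - {"offset":[13.4,5.6,12],"rot":[0,0,0]}
    - {"offset":[13.4,5.6,11],"rot":[0,0,0]}
    - {"offset":[13.4,5.6,9],"rot":[0,0,0]}
    - {"offset":[13.4,5.6,6.5],"rot":[0,0,0]}
    - {"offset":[13.4,5.6,4.5],"rot":[0,0,0]}
    - {"offset":[13.4,5.6,3],"rot":[0,0,0]}
    - {"offset":[13.4,5.6,2.2],"rot":[0,0,0]}
    - {"offset":[13.4,5.6,1.8],"rot":[0,0,0]}
    - {"offset":[13.4,5.6,1.7],"rot":[0,0,0]}
    - {"offset":[13.4,5.6,1.6],"rot":[0,0,0]}
    - {"offset":[13.4,5.6,1.6],"rot":[0,0,0]}

```text
time: 12.45
position: [0.5983, -0.0722, 0.0852]
tool_rot: [0.649, 0.761, 0.0, 0.001]
ft_force: [0.4, -1.3, -2.1]
grip_width: 0.0515
grip_force: 20.0
```

Run:
```python
from h import *
from rig import get_obs
s=get_obs();print(s['time'],s['position'],s['tool_rot'],s['grip_width'],s['ft_force'])
look('c',.5983,-.072,.016,'pics/c1.png')
```

```text
12.45 [ 0.59831071 -0.07217401  0.08517544] [6.48626962e-01 7.61106225e-01 2.28324528e-04 5.70125718e-04] 0.051483422836535155 [ 0.42581946 -1.29638734 -2.09692943]
```

View pics/c1.png

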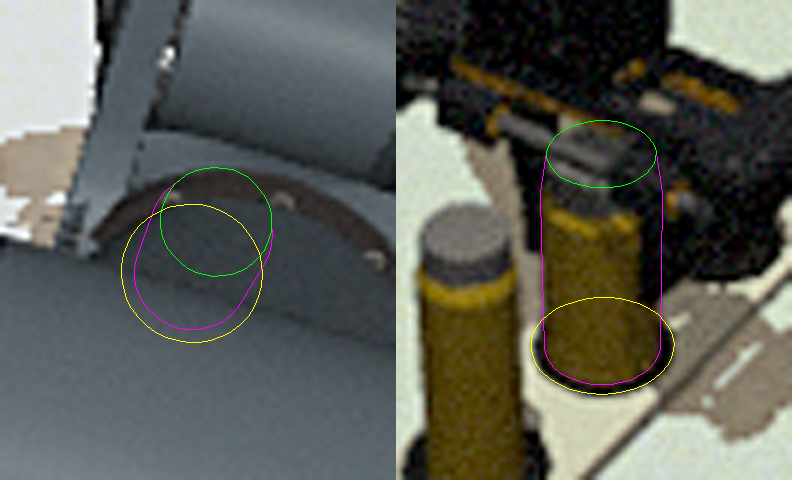

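Jar_c is upright and centred on pad 2, and jar_d is standing on pad 1. I release jar_c and go to jar_b.

>>> apply_moves:
  series:
    - {"offset":[0,0,0],"rot":[0,0,0]}
    - {"offset":[0,0,0],"rot":[0,0,0]}
    - {"offset":[0,0,0],"rot":[0,0,0]}
    - {"offset":[0,0,0],"rot":[0,0,0]}
    - {"offset":[0,0,0],"rot":[0,0,0]}
    - {"offset":[0,0,0],"rot":[0,0,0]}
    - {"offset":[0,0,2],"rot":[0,0,0]}
    - {"offset":[0,0,5],"rot":[0,0,0]}
    - {"offset":[0,0,8],"rot":[0,0,0]}
    - {"offset":[0,0,11],"rot":[0,0,0]}
    - {"offset":[0,0,13],"rot":[0,0,0]}
    - {"offset":[-1.5,1.4,14],"rot":[0,0,0]}
    - {"offset":[-4,3.7,14],"rot":[0,0,0]}
    - {"offset":[-7,6.4,14],"rot":[0,0,0]}
    - {"offset":[-10,9.2,14],"rot":[0,0,0]}
    - {"offset":[-13,11.9,14],"rot":[0,0,0]}
    - {"offset":[-16,14.7,14],"rot":[0,0,0]}
    - {"offset":[-17.9,16.4,14],"rot":[0,0,0]}
    - {"offset":[-17.9,16.4,14],"rot":[0,0,0]}
    - {"offset":[-17.9,16.4,14],"rot":[0,0,0]}
  hand: 1

```text
time: 14.55
position: [0.4194, 0.0921, 0.2249]
tool_rot: [0.648, 0.761, 0.0, 0.001]
ft_force: [0.1, 0.0, 0.0]
grip_width: 0.0866
grip_force: 0.0
```

>>> apply_moves:
  series:
    - {"offset":[0,0,-2],"rot":[0,0,0]}
    - {"offset":[0,0,-5],"rot":[0,0,0]}
    - {"offset":[0,0,-9],"rot":[0,0,0]}
    - {"offset":[0,0,-13],"rot":[0,0,0]}
    - {"offset":[0,0,-16],"rot":[0,0,0]}
    - {"offset":[0,0,-17.5],"rot":[0,0,0]}
    - {"offset":[0,0,-17.7],"rot":[0,0,0]}
    - {"offset":[0,0,-17.7],"rot":[0,0,0]}
    - {"offset":[0,0,-17.7],"rot":[0,0,0]}

```text
time: 15.45
position: [0.4202, 0.0916, 0.0481]
tool_rot: [0.649, 0.761, 0.001, 0.001]
ft_force: [-0.8, 0.3, 1.2]
grip_width: 0.0869
grip_force: 0.0
```

>>> apply_moves:
  series:
    - {"offset":[0,0,0],"rot":[0,0,0]}
    - {"offset":[0,0,0],"rot":[0,0,0]}
    - {"offset":[0,0,0],"rot":[0,0,0]}
    - {"offset":[0,0,0],"rot":[0,0,0]}
    - {"offset":[0,0,0],"rot":[0,0,0]}
    - {"offset":[0,0,0],"rot":[0,0,0]}
    - {"offset":[0,0,0],"rot":[0,0,0]}
    - {"offset":[0,0,0],"rot":[0,0,0]}
  hand: 0

```text
time: 16.25
position: [0.4191, 0.092, 0.0476]
tool_rot: [0.649, 0.761, 0.0, 0.0]
ft_force: [0.1, -0.1, 1.6]
grip_width: 0.0453
grip_force: 20.0
```

>>> apply_moves:
  series:
    - {"offset":[0,0,1.5],"rot":[0,0,0]}
    - {"offset":[0,0,4],"rot":[0,0,0]}
    - {"offset":[0,0,7],"rot":[0,0,0]}
    - {"offset":[0.5,-0.2,10],"rot":[0,0,0]}
    - {"offset":[2,-0.9,12],"rot":[0,0,0]}
    - {"offset":[5,-2.2,13],"rot":[0,0,0]}
    - {"offset":[8.5,-3.8,13],"rot":[0,0,0]}
    - {"offset":[12,-5.3,13],"rot":[0,0,0]}
    - {"offset":[15,-6.6,13],"rot":[0,0,0]}
    - {"offset":[16.5,-7.3,13],"rot":[0,0,0]}
    - {"offset":[16.5,-7.3,12],"rot":[0,0,0]}
    - {"offset":[16.5,-7.3,9.5],"rot":[0,0,0]}
    - {"offset":[16.5,-7.3,7],"rot":[0,0,0]}
    - {"offset":[16.5,-7.3,4.5],"rot":[0,0,0]}
    - {"offset":[16.5,-7.3,3],"rot":[0,0,0]}
    - {"offset":[16.5,-7.3,2.2],"rot":[0,0,0]}
    - {"offset":[16.5,-7.3,1.8],"rot":[0,0,0]}
    - {"offset":[16.5,-7.3,1.7],"rot":[0,0,0]}
    - {"offset":[16.5,-7.3,1.6],"rot":[0,0,0]}
    - {"offset":[16.5,-7.3,1.6],"rot":[0,0,0]}

```text
time: 18.25
position: [0.5844, 0.0189, 0.0642]
tool_rot: [0.649, 0.761, 0.0, 0.001]
ft_force: [0.7, 0.5, -1.5]
grip_width: 0.045
grip_force: 20.0
```

Run:
```python
from h import *
from rig import get_obs
s=get_obs();print(s['time'],s['position'],s['tool_rot'],s['grip_width'],s['ft_force'])
look('b',.584,.0187,.016,'pics/b1.png')
```

```text
18.25 [0.58435324 0.01894355 0.06424141] [6.48633226e-01 7.61100847e-01 3.44025604e-04 5.65991828e-04] 0.04497391469104464 [ 0.65521919  0.54076192 -1.47869305]
```

View pics/b1.png

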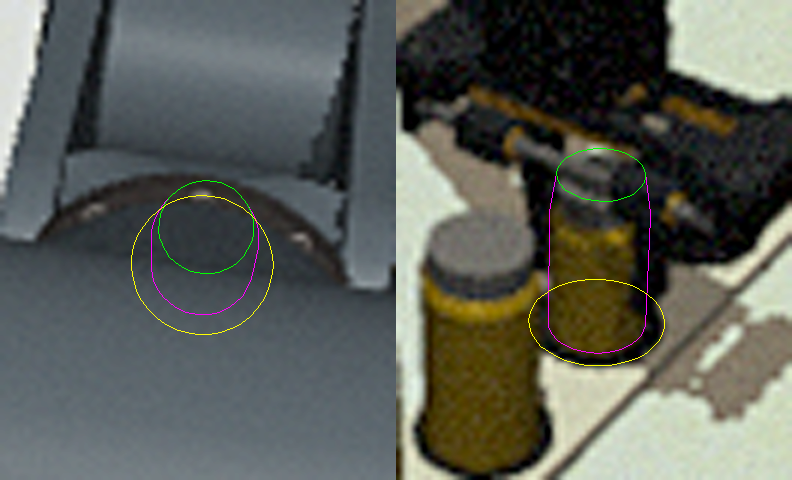

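Jar_b is on pad 3 with an even rim of pad around it. I release it and go to jar_a.

>>> apply_moves:
  series:
    - {"offset":[0,0,0],"rot":[0,0,0]}
    - {"offset":[0,0,0],"rot":[0,0,0]}
    - {"offset":[0,0,0],"rot":[0,0,0]}
    - {"offset":[0,0,0],"rot":[0,0,0]}
    - {"offset":[0,0,0],"rot":[0,0,0]}
    - {"offset":[0,0,0],"rot":[0,0,0]}
    - {"offset":[0,0,2],"rot":[0,0,0]}
    - {"offset":[0,0,5],"rot":[0,0,0]}
    - {"offset":[0,0,9],"rot":[0,0,0]}
    - {"offset":[0,0,13],"rot":[0,0,0]}
    - {"offset":[0,0,16],"rot":[0,0,0]}
    - {"offset":[0,0,17],"rot":[0,0,0]}
  hand: 1

```text
time: 19.55
position: [0.5858, 0.0188, 0.2372]
tool_rot: [0.649, 0.761, 0.002, 0.003]
ft_force: [0.5, 0.2, -0.3]
grip_width: 0.0873
grip_force: 0.0
```

>>> apply_moves:
  series:
    - {"offset":[-1,-2.4,0],"rot":[0,0,0]}
    - {"offset":[-2.5,-6,0],"rot":[0,0,0]}
    - {"offset":[-4.2,-10,0],"rot":[0,0,0]}
    - {"offset":[-5.9,-14,0],"rot":[0,0,0]}
    - {"offset":[-7.6,-18,0],"rot":[0,0,0]}
    - {"offset":[-9.3,-22,0],"rot":[0,0,0]}
    - {"offset":[-11,-26,0],"rot":[0,0,0]}
    - {"offset":[-12.7,-30,0],"rot":[0,0,0]}
    - {"offset":[-14,-33,0],"rot":[0,0,0]}
    - {"offset":[-14.6,-34.4,0],"rot":[0,0,0]}
    - {"offset":[-14.6,-34.4,0],"rot":[0,0,0]}
    - {"offset":[-14.6,-34.4,0],"rot":[0,0,0]}
    - {"offset":[-14.6,-34.4,0],"rot":[0,0,0]}

```text
time: 20.85
position: [0.4383, -0.3231, 0.2332]
tool_rot: [0.648, 0.762, 0.0, -0.001]
ft_force: [-0.3, 1.3, 0.3]
grip_width: 0.0869
grip_force: 0.0
```

Run:
```python
from h import *
from rig import get_obs,vision
s=get_obs();print(s['time'],s['position'],s['tool_rot'])
im=vision.camera('wrist')[:,:,::-1].copy();k=vision.calibration('wrist')
q=sil(k,.438,-.325,'a');cv2.polylines(im,[q.astype(np.int32)],True,(255,0,255),1)
cv2.polylines(im,[proj(k,circ(.438,-.325,.066,.052)).astype(np.int32)],True,(0,255,0),1)
cv2.imwrite('pics/a0.png',im)
```

```text
20.85 [ 0.4383171  -0.32312843  0.23318145] [ 6.47958429e-01  7.61675252e-01  3.72422045e-04 -7.39424882e-04]
```

View pics/a0.png

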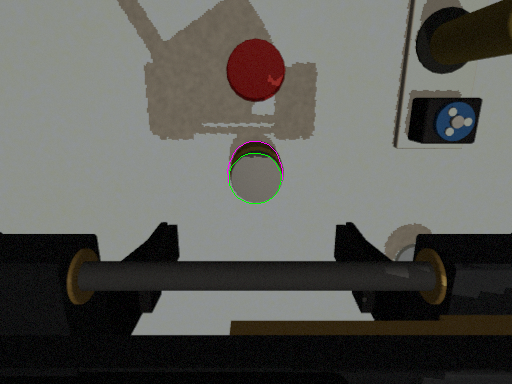

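The wrist overlay matches jar_a's cap at (255,178). I descend and grasp it.

>>> apply_moves:
  series:
    - {"offset":[0,0,-2],"rot":[0,0,0]}
    - {"offset":[0,0,-5],"rot":[0,0,0]}
    - {"offset":[0,0,-9],"rot":[0,0,0]}
    - {"offset":[0,0,-13],"rot":[0,0,0]}
    - {"offset":[0,0,-16.5],"rot":[0,0,0]}
    - {"offset":[0,0,-19],"rot":[0,0,0]}
    - {"offset":[0,0,-20.2],"rot":[0,0,0]}
    - {"offset":[0,0,-20.5],"rot":[0,0,0]}
    - {"offset":[0,0,-20.5],"rot":[0,0,0]}
    - {"offset":[0,0,-20.5],"rot":[0,0,0]}

```text
time: 21.9
position: [0.4388, -0.3255, 0.0298]
tool_rot: [0.648, 0.761, -0.0, 0.001]
ft_force: [-0.8, -0.0, 0.0]
grip_width: 0.0871
grip_force: 0.0
```

>>> apply_moves:
  series:
    - {"offset":[0,0,0],"rot":[0,0,0]}
    - {"offset":[0,0,0],"rot":[0,0,0]}
    - {"offset":[0,0,0],"rot":[0,0,0]}
    - {"offset":[0,0,0],"rot":[0,0,0]}
    - {"offset":[0,0,0],"rot":[0,0,0]}
    - {"offset":[0,0,0],"rot":[0,0,0]}
    - {"offset":[0,0,0],"rot":[0,0,0]}
    - {"offset":[0,0,0],"rot":[0,0,0]}
  hand: 0

```text
time: 22.7
position: [0.438, -0.3252, 0.0288]
tool_rot: [0.649, 0.761, -0.0, 0.0]
ft_force: [-0.6, -0.3, 4.2]
grip_width: 0.0578
grip_force: 20.0
```

>>> apply_moves:
  series:
    - {"offset":[0,0,1.5],"rot":[0,0,0]}
    - {"offset":[0,0,4],"rot":[0,0,0]}
    - {"offset":[0,0,8],"rot":[0,0,0]}
    - {"offset":[0,0,12],"rot":[0,0,0]}
    - {"offset":[0,0,16],"rot":[0,0,0]}
    - {"offset":[0,0,19],"rot":[0,0,0]}
    - {"offset":[0.5,1.5,20],"rot":[0,0,0]}
    - {"offset":[1.4,4.5,20],"rot":[0,0,0]}
    - {"offset":[2.6,8.5,20],"rot":[0,0,0]}
    - {"offset":[3.8,12.5,20],"rot":[0,0,0]}
    - {"offset":[5,16.5,20],"rot":[0,0,0]}
    - {"offset":[6.2,20.5,20],"rot":[0,0,0]}
    - {"offset":[7.4,24.5,20],"rot":[0,0,0]}
    - {"offset":[8.6,28.5,20],"rot":[0,0,0]}
    - {"offset":[9.8,32.5,20],"rot":[0,0,0]}
    - {"offset":[11,36.5,20],"rot":[0,0,0]}
    - {"offset":[12.1,40,20],"rot":[0,0,0]}
    - {"offset":[12.8,42.5,20],"rot":[0,0,0]}
    - {"offset":[13.1,43.4,20],"rot":[0,0,0]}
    - {"offset":[13.1,43.4,20],"rot":[0,0,0]}

```text
time: 24.7
position: [0.5677, 0.1107, 0.2268]
tool_rot: [0.648, 0.762, -0.001, -0.001]
ft_force: [-0.0, 0.5, -1.0]
grip_width: 0.0579
grip_force: 20.0
```

>>> apply_moves:
  series:
    - {"offset":[0,0,-1],"rot":[0,0,0]}
    - {"offset":[0,0,-4],"rot":[0,0,0]}
    - {"offset":[0,0,-8],"rot":[0,0,0]}
    - {"offset":[0,0,-12],"rot":[0,0,0]}
    - {"offset":[0,0,-15],"rot":[0,0,0]}
    - {"offset":[0,0,-17],"rot":[0,0,0]}
    - {"offset":[0,0,-17.8],"rot":[0,0,0]}
    - {"offset":[0,0,-18.2],"rot":[0,0,0]}
    - {"offset":[0,0,-18.3],"rot":[0,0,0]}
    - {"offset":[0,0,-18.4],"rot":[0,0,0]}
    - {"offset":[0,0,-18.4],"rot":[0,0,0]}

```text
time: 25.8
position: [0.5697, 0.1089, 0.0456]
tool_rot: [0.649, 0.761, 0.001, 0.001]
ft_force: [0.1, -0.7, -1.7]
grip_width: 0.0577
grip_force: 20.0
```

Run:
```python
from h import *
from rig import get_obs
s=get_obs();print(s['time'],s['position'],s['tool_rot'],s['grip_width'],s['ft_force'])
look('a',.569,.109,.016,'pics/a1.png')
```

```text
25.8 [0.56966802 0.10890841 0.04557772] [6.48653354e-01 7.61083275e-01 6.53241384e-04 8.05432544e-04] 0.05769571193466909 [ 0.08256019 -0.67960478 -1.6771787 ]
```

View pics/a1.png

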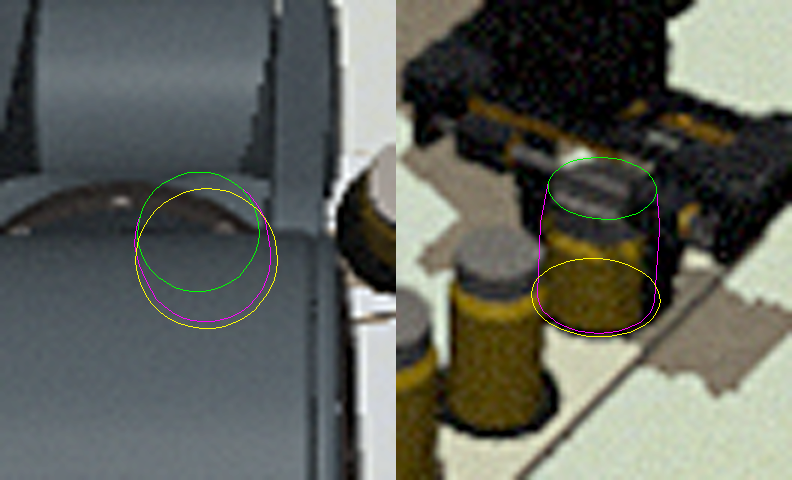

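Jar_a is on pad 4 and matches its outline. I release it, rise and move back toward the robot for a final look.

>>> apply_moves:
  series:
    - {"offset":[0,0,0],"rot":[0,0,0]}
    - {"offset":[0,0,0],"rot":[0,0,0]}
    - {"offset":[0,0,0],"rot":[0,0,0]}
    - {"offset":[0,0,0],"rot":[0,0,0]}
    - {"offset":[0,0,0],"rot":[0,0,0]}
    - {"offset":[0,0,0],"rot":[0,0,0]}
    - {"offset":[0,0,2],"rot":[0,0,0]}
    - {"offset":[0,0,5],"rot":[0,0,0]}
    - {"offset":[0,0,9],"rot":[0,0,0]}
    - {"offset":[0,0,13],"rot":[0,0,0]}
    - {"offset":[0,0,17],"rot":[0,0,0]}
    - {"offset":[0,0,20],"rot":[0,0,0]}
    - {"offset":[-2,4,20],"rot":[0,0,0]}
    - {"offset":[-4,8,20],"rot":[0,0,0]}
    - {"offset":[-7,12,20],"rot":[0,0,0]}
    - {"offset":[-10,16,20],"rot":[0,0,0]}
    - {"offset":[-14,20,20],"rot":[0,0,0]}
    - {"offset":[-18,24,20],"rot":[0,0,0]}
    - {"offset":[-20,27,20],"rot":[0,0,0]}
    - {"offset":[-20,27,20],"rot":[0,0,0]}
  hand: 1

```text
time: 27.9
position: [0.3644, 0.3825, 0.2446]
tool_rot: [0.646, 0.763, -0.0, -0.001]
ft_force: [-0.3, -0.5, -0.1]
grip_width: 0.0872
grip_force: 0.0
```

Run:
```python
from h import *
from rig import get_obs,vision
s=get_obs();print(s['time'],s['position'],s['grip_width'])
P={'d':(.6128,-.1625),'c':(.5983,-.072),'b':(.584,.0187),'a':(.569,.109)};row=[]
for c,b in(('top',(190,130,200,70)),('scene',(170,160,150,130))):
    im=vision.camera(c)[:,:,::-1];k=vision.calibration(c);x,y,w,h=b;S=3.9 if c=='top' else 4
    cr=np.clip(cv2.resize(im[y:y+h,x:x+w],None,fx=S,fy=S).astype(float)*1.4,0,255).astype(np.uint8)
    f=lambda p:((p-[x-.5,y-.5])*S).astype(np.int32)
    for j,(X,Y) in P.items():
        cv2.polylines(cr,[f(sil(k,X,Y,j,.016))],True,(255,0,255),1)
        cv2.polylines(cr,[f(proj(k,circ(X,Y,.016+JAR[j][0],JAR[j][2])))],True,(0,255,0),1)
    row.append(cv2.copyMakeBorder(cr,0,0,0,780-cr.shape[1],cv2.BORDER_CONSTANT))
im=np.vstack(row);cv2.imwrite('pics/end.png',cv2.resize(im,None,fx=.75,fy=.75))
```

```text
27.9 [0.3644171  0.38253861 0.24458303] 0.08716544775158667
```

View pics/end.png

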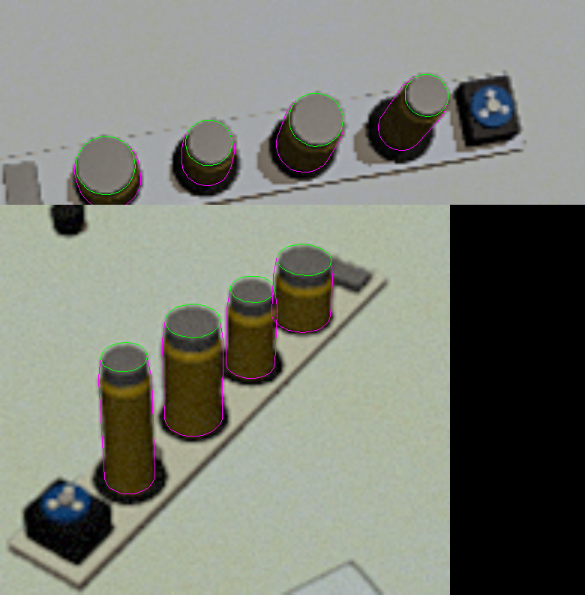

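In both views all four jars stand upright in the right order from the pump. They match their target outlines to within about 2 mm.

```bash
python3 -c "
from rig import hand_in;print(hand_in())"
```

```text
the job is handed in; nothing more can be done
None
```

All four jars stand upright, centred and released on their pads in height order, with the tallest next to the pump; the wash bottle was left alone, and the job was handed in after about 28 s of robot time (no verdict was returned).

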